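# Slide the rail carriage up to the green end stop

### The job

On the bench a black module carriage sits locked by friction on a DIN rail between a green and an orange end stop. Press down the blue release pad in its middle with the fingertips and, keeping the pad down, push the carriage along the rail until it butts against the green stop; then let the pad spring back up and move clear. Do not grip anything, do not force the carriage along while it is locked, and leave the screwdriver, the circuit breaker and the tape roll where they are.

Things in the scene. Friction and masses are not known exactly. Their poses are not given: they have to be found in the camera images.
- rail: White mounting board 120 x 500 x 12 mm lying on the bench with a steel DIN rail (35 mm wide, 460 mm long, top at 28 mm above the bench) along its middle. Origin: centre of the board's underside. Its y axis runs along the rail, z is up. Fixed, but placed and turned differently each time.
- carriage (a joint): Position of the black carriage's centre along the rail's +y axis from the middle of the rail, in m. Once freed it slides with about 1 to 2 N of friction; locked, it holds against pushes of up to about 20 to 30 N.
- carriage_mid (a point): Point on the rail's centre line at the middle of the carriage, at the height of the rail top (28 mm above the bench). The carriage is black, 90 mm long along the rail and 84 mm across, its body from 30 to 50 mm above the bench. At each end it has a solid shoulder 15 mm long along the rail, up to 78 mm above the bench, with a white line on top; between the shoulders is a well 60 mm long along the rail, open at both sides, in which the blue pad sits.
- pad_top (a point): Centre of the top face of the blue release pad with white stripes (56 mm along the rail, 64 mm across it) in the middle of the carriage; 70 mm above the bench when up, 8 mm below the shoulder tops.
- pad (a joint): How far the blue pad is pressed down, in m: 0 up (carriage locked), 0.006 fully down. It yields gradually: about 9 N brings it 2 mm down and about 11 N fully down. The hold eases as it goes down and is gone by about 0.0025. It springs back up and locks when let go.
- green_stop: Green end stop clamped on the rail: 50 mm across the rail, 24 mm long along it, 44 mm tall (28 to 72 mm above the bench). Origin: centre of its underside, on the rail's centre line at 28 mm above the bench. It may be at either end. The carriage touches it when their centres are 57 mm apart.
- orange_stop: Orange end stop of the same shape and size, at the other end of the rail.
- screwdriver: Loose screwdriver lying on the bench on the robot's side of the board, 200 mm long, 26 mm thick, handle red; origin at its middle, underneath, x axis along it. To be left alone.
- breaker: Loose white circuit breaker with a blue toggle, standing on the bench beyond the board, 68 x 36 x 84 mm tall; origin at the centre of its underside. To be left alone.
- tape_roll: Loose yellow roll of tape lying flat on the bench beyond the board, 68 mm in diameter, 19 mm high; origin at the centre of its underside. To be left alone.

How it is judged:
On the way, in this order (a step that is already met when the one before it is completed fails the run):
1. the blue pad is pressed down with the fingers and so frees the carriage near where it stood (value of joint pad above 0.002 m and distance of carriage_mid from where it was at the start of the episode below 0.02 m), for 0.05 s.
2. the carriage has been pushed up to the green stop with its pad still held down (horizontal distance between carriage_mid and green_stop below 0.061 m and value of joint pad above 0.0015 m), for 0.05 s.
At the end, for the whole second after the job is handed in: The carriage stands against the green stop (centres at most 61 mm apart, i.e. a gap of at most 4 mm), at rest, with the blue pad sprung back up (within 1 mm) and the robot clear (horizontal distance between carriage_mid and green_stop below 0.061 m and value of joint pad below 0.001 m and velocity of joint carriage between -0.005 and 0.005 m/s); the robot touches nothing.
It fails at once if the carriage is forced along while its pad is up (value of joint pad below 0.0005 m and (velocity of joint carriage above 0.02 m/s or velocity of joint carriage below -0.02 m/s)).
It fails at once if the screwdriver is moved by more than 15 mm or lifted (distance of screwdriver from where it was at the start of the episode above 0.015 m).
It fails at once if the breaker is moved by more than 15 mm or lifted (distance of breaker from where it was at the start of the episode above 0.015 m).
It fails at once if the tape roll is moved by more than 15 mm or lifted (distance of tape_roll from where it was at the start of the episode above 0.015 m).
It also fails if it takes over 40 s, if anything falls off the work surface, if the arm or the gripper's body presses on something with over 40 N, if the wrist force passes 120 N, or if a joint passes its speed limit or range.

### The arm

A 7-joint arm with a two-finger parallel gripper is mounted at the origin on the work surface. World frame = base frame: x ahead of the robot, y to its left, z up, the work surface at z = 0. Lengths are in m, angles in rad, forces in N, time in s.
With the tool pointing down it reaches from about 0.4 to 0.9 m from the base axis. Payload 5.5 kg.
Tool frame: the origin (TCP) lies at the very end of the fingers, on their centre line; the grasp point (between the pads) lies 19 mm behind it; x points along the fingers, z is the direction in which the jaws open and shut, and the axes are right-handed (so a half turn about x gives the same grasp; the last joint's range is limited). The gripper opens to 85 mm and grips with 20 to 120 N. Pads are 22 mm wide; open, the fingers measure 114 mm over their backs; the gripper's body (76 mm by 85 mm) begins 54 mm behind the grasp point. The pads swing forward as they close: fully open they stand 13 mm farther back than shut.
Start: joints at [1.444, 0.501, -0.427, 1.55, 0.221, 1.138, -0.21], TCP at [0.247, -0.601, 0.203] pointing down, gripper open.
Joint ranges: [-2.88, 2.88], [-0.31, 2.03], [-1.54, 1.56], [0.2, 2.42], [-1.41, 4.55], [0.19, 2.02], [-2.57, 2.57]. Speed limits (rad/s): [2.57, 2.57, 3.14, 3.14, 3.14, 3.14, 3.14].

### API

Orientations are given as [roll, pitch, yaw] about the fixed x, y, z axes, in that order (R = Rz(yaw) Ry(pitch) Rx(roll)).
In Python, from station import readout, grab_frame, finish_job, silhouettes gives the robot as it stands.
- The arm moves only by the tool step_arm, never from a script. Its argument "commands" is a list of rows, each a list of 7 numbers: the turn, a rotation vector about the tool's x, y, z in rad, then the shift along the tool's x, y, z in mm, then the opening, from 0 (shut) to 1 (fully open). In form: [[wx, wy, wz, x, y, z, hand], ...]. A call has 1 to 20 rows; each row is the pose to reach, as a shift and turn from the pose commanded when the call began, along the tool's axes at that moment; what a row does not reach only later rows make up. A row lasts 1/8 s, in which the tool goes at most 62.5 mm and 10.7 degrees, less where a joint would pass 70% of its speed; a pose out of reach is approached as far as the arm can. A call with a gripper value outside its range is refused whole. The fingers move at their own pace and stop on an object; "grip_force" is the grip in N (left out, the last holds). Time passes only in rows, so rows that repeat a pose let the fingers close. It gives the time, the measured TCP pose, the force and the opening at its end, in the units of the state.
- readout.read_state(): the state, without advancing time (a new reading comes with each control period).
- grab_frame(name): name is "scene" or "top"; returns a dict with "image" (400x640x3 uint8, blue, green, red), "range_z" (400x640 float32, m along the optical axis (not along the pixel's ray), 0 where there is no reading), "mtx" (3x3 intrinsics, pixels), "extrinsics" (4x4, takes a point from camera to world coordinates). Camera axes: x right, y up, looking along -z (the intrinsics and any distortion apply to the point x, -y, -z); pixel columns grow to the right and rows downward; lengths in m; the calibration is good to about 2 mm. A picture is of the moment at which its call begins.
- finish_job(): hands the job in, once; it reports no verdict.
Trained networks look in a picture, given as the dict that the camera call returned (one of the last four; its "shot" number tells which), for a name from the list of things; names that differ only in an ending like _2 or _b are one class to them, and where a whole thing is asked for, a point or a joint stands for the part that bears it (a point fixed in the world has none). Each returns a list of dicts, best first, with "conf" (0 to 1); they miss things now and then, are a little off and sometimes report something else, mostly with a low value. They report only what shows in the picture. A call takes as long as a camera call.
- silhouettes(label, picture): "pixels" (400x640 bool, what is visible of it) and "uv" ([column, row] in pixels, amid what is visible of it).
The state is a dict: "time": time; "joint_positions": joint angles; "joint_velocities": joint speeds; "joint_efforts": joint torques, N m; "eef_pos": TCP position; "tcp_rot": TCP orientation; "ft_force": force on the tool from outside, world axes, zero at the start; "wrist_torque": the same for the moment, N m; "opening": opening from 0.0 (shut) to 1.0 (fully open).
Only numpy, scipy, OpenCV 4.12 (cv2) and the standard library are available. Lean on these libraries where they do the work, as an engineer would, in place of code of your own. Each camera call takes 0.05 s, during which the arm holds its last target. There are 200 camera calls.

## Working session

There is one attempt and no reset: what is moved stays moved. The work goes in short steps, Python scripts to look and compute and a tool call to move; the robot and the scene stay as the last step left them, time stands still between calls to the robot, and variables do not carry over. Pictures are saved under pics/ and viewed, about 8 in all and at most 12, crops included, and the job is handed in when it is done.

Besides the shell and the picture viewer there is one more tool, called after "Emit:" by a JSON object that holds its "method" and its "body". step_arm: Moves the arm, as the interface text tells. Its arguments: {"type":"object","properties":{"commands":{"type":"array"},"grip_force":{"type":"number"}},"required":["commands"]}

```bash
mkdir -p pics; ls; cat > h.py <<'E'
import numpy as np, cv2
from station import readout, grab_frame, finish_job, silhouettes
def pts(f,mask):
    v,u=np.nonzero(mask&(f["range_z"]>0)); z=f["range_z"][v,u]; K=f["mtx"]
    c=np.c_[(u-K[0,2])/K[0,0]*z,-(v-K[1,2])/K[1,1]*z,-z,np.ones_like(z)]
    return (c@np.array(f["extrinsics"]).T)[:,:3]
E
cat > m.py <<'E'
from h import *
import sys
s=readout.read_state(); print({k:np.round(s[k],3).tolist() for k in("time","eef_pos","tcp_rot","ft_force","opening")})
f=grab_frame("top"); g=grab_frame("scene")
cv2.imwrite("pics/%s.png"%sys.argv[1],np.hstack([f["image"],g["image"]])[:, :] if 0 else cv2.resize(np.vstack([f["image"],g["image"]]),(480,600)))
for n in ["rail","carriage","pad","green_stop","orange_stop","screwdriver","breaker","tape_roll"]:
  for nm,fr in(("top",f),("scene",g)):
    for d in silhouettes(n,fr)[:1]:
        p=pts(fr,d["pixels"])
        if len(p)<5: continue
        zt=np.percentile(p[:,2],95); t=p[p[:,2]>zt-.006]
        print(n,nm,round(d["conf"],2),np.round(d["uv"]),len(p),"ztop",round(zt,3),"top c",np.round((t[:,:2].min(0)+t[:,:2].max(0))/2,3),"med",np.round(np.median(t,0),3), cv2.minAreaRect(t[:,:2].astype(np.float32)*1000))
E
python3 m.py a
```

```text
pics
{'time': 0.0, 'eef_pos': [0.247, -0.601, 0.202], 'tcp_rot': [3.116, 1.569, 1.935], 'ft_force': [-0.982, -0.724, 0.089], 'opening': 1.001}
rail top 0.98 [338. 217.] 12939 ztop 0.074 top c [ 0.574 -0.042] med [ 0.578 -0.007  0.071] ((572.6196899414062, -41.42387390136719), (363.1194763183594, 83.96489715576172), 80.86347198486328)
rail scene 0.87 [328. 215.] 9259 ztop 0.075 top c [0.582 0.028] med [ 0.582 -0.007  0.073] ((586.9127807617188, 30.868675231933594), (172.6891326904297, 81.9308090209961), 81.39443969726562)
carriage top 0.86 [324. 212.] 1922 ztop 0.078 top c [ 0.578 -0.007] med [0.575 0.016 0.077] ((577.33056640625, -7.950122833251953), (89.36255645751953, 83.45291900634766), 80.30199432373047)
carriage scene 0.84 [325. 198.] 2000 ztop 0.079 top c [ 0.582 -0.008] med [0.583 0.017 0.077] ((580.5203857421875, -8.614044189453125), (92.69969940185547, 82.75592041015625), 81.39443969726562)
pad top 0.78 [324. 210.] 917 ztop 0.072 top c [ 0.578 -0.008] med [ 0.577 -0.008  0.069] ((577.8768920898438, -8.11874008178711), (55.928314208984375, 64.1637191772461), 80.65494537353516
[... 1455 characters left out ...]
95 -0.189  0.082] ((696.0535888671875, -189.55799865722656), (12.193597793579102, 31.266984939575195), 6.4538092613220215)
breaker scene 0.61 [226. 181.] 958 ztop 0.082 top c [ 0.699 -0.185] med [ 0.7   -0.186  0.083] ((699.2323608398438, -185.8263397216797), (35.685523986816406, 25.762659072875977), 60.78010940551758)
tape_roll top 0.69 [289. 148.] 617 ztop 0.02 top c [0.708 0.056] med [0.707 0.057 0.018] ((708.121337890625, 56.701175689697266), (65.01335144042969, 67.04718017578125), 86.71400451660156)
tape_roll scene 0.97 [290. 256.] 759 ztop 0.021 top c [0.711 0.057] med [0.712 0.058 0.019] ((710.6732177734375, 56.8403205871582), (67.51130676269531, 66.30574798583984), 6.958302974700928)
```

View pics/a.png

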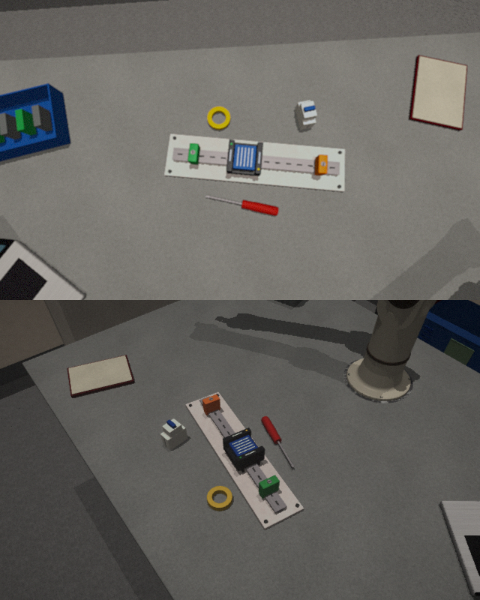

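```bash
cat > w.py <<'E'
from h import *
from scipy.spatial.transform import Rotation as R
import sys
s=readout.read_state(); M=R.from_euler("xyz",s["tcp_rot"]).as_matrix()
print("t",s["time"],"pos",np.round(s["eef_pos"],4),"F",np.round(s["ft_force"],2),"open",s["opening"],"j",np.round(s["joint_positions"],2)); print(np.round(M,3))
t=np.array(eval(sys.argv[1])); print("shift tool mm",np.round(M.T@(t-s["eef_pos"])*1000,1))
a=np.radians(81.1); d=np.array([np.cos(a),np.sin(a),0]); p=np.array([d[1],-d[0],0])
for nm,yv in(("y=+d",d),("y=-d",-d),("y=p",p),("y=-p",-p)):
    x=np.array([0,0,-1.]); T=np.c_[x,yv,np.cross(x,yv)]; print(nm,"rotvec",np.round(R.from_matrix(M.T@T).as_rotvec(),3))
E
python3 w.py "[.581,.006,.12]"
```

```text
t 0.9 pos [ 0.247  -0.6013  0.2034] F [-1.18  0.56  0.12] open 1.003863828043988 j [ 1.44  0.5  -0.43  1.55  0.22  1.14 -0.21]
[[ 0.     0.925  0.38 ]
 [-0.     0.38  -0.925]
 [-1.     0.     0.   ]]
shift tool mm [  83.4  539.7 -434.8]
y=+d rotvec [-1.026  0.     0.   ]
y=-d rotvec [ 2.116  0.    -0.   ]
y=p rotvec [ 0.545  0.    -0.   ]
y=-p rotvec [-2.596  0.     0.   ]
```

Emit:
{"method": "step_arm", "body": {"commands": [[-0.1,0,0,0,54,-43,0],[-0.2,0,0,0,108,-87,0],[-0.3,0,0,0,162,-130,0],[-0.4,0,0,0,216,-174,0],[-0.5,0,0,0,270,-217,0],[-0.6,0,0,10,324,-260,0],[-0.7,0,0,20,378,-304,0],[-0.8,0,0,30,432,-347,0],[-0.9,0,0,40,486,-391,0],[-1.026,0,0,60,540,-435,0],[-1.026,0,0,60,540,-435,0],[-1.026,0,0,60,540,-435,0],[-1.026,0,0,60,540,-435,0]], "grip_force": 40}}

```text
time: 2.52
eef_pos: [0.5811, 0.0071, 0.1431]
tcp_rot: [-3.119, 1.57, 3.011]
ft_force: [0.1, -0.5, -0.6]
opening: -0.003
```

```bash
python3 w.py "[.581,.006,.085]"; python3 - <<'E'
from h import *
f=grab_frame("top");g=grab_frame("scene")
cv2.imwrite("pics/b.png",np.vstack([cv2.resize(f["image"][150:270,230:430],(500,300)),cv2.resize(g["image"][130:270,210:440],(500,300))]))
E
```

```text
t 2.525 pos [0.5811 0.0071 0.1431] F [ 0.11 -0.47 -0.62] open -0.002846667534057198 j [ 0.55  0.54 -0.81  1.77  0.45  1.02 -0.58]
[[-0.001  0.152  0.988]
 [ 0.     0.988 -0.152]
 [-1.    -0.    -0.001]]
shift tool mm [58.1 -1.1  0.1]
y=+d rotvec [ 0.002 -0.001  0.   ]
y=-d rotvec [-3.139e+00 -0.000e+00 -1.000e-03]
y=p rotvec [ 1.573e+00 -1.000e-03  1.000e-03]
y=-p rotvec [-1.568e+00 -1.000e-03 -1.000e-03]
```

View pics/b.png

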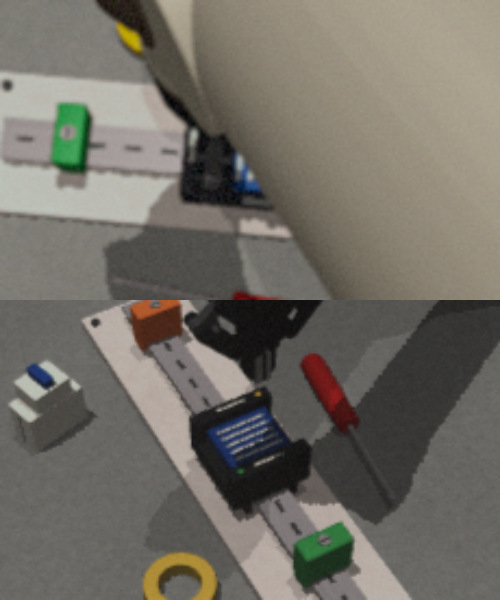

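Emit:
{"method": "step_arm", "body": {"commands": [[0,0,0,20,-2,0,0],[0,0,0,40,-2,0,0],[0,0,0,58,-2,0,0],[0,0,0,66,-2,0,0],[0,0,0,71,-2,0,0],[0,0,0,71,-2,0,0],[0,0,0,71,-2,0,0]]}}

```text
time: 3.5
eef_pos: [0.5814, 0.0046, 0.073]
tcp_rot: [0.169, 1.57, 0.015]
ft_force: [-0.4, -0.1, 0.2]
opening: -0.001
```

Emit:
{"method": "step_arm", "body": {"commands": [[0,0,0,2,0,0,0],[0,0,0,4,0,0,0],[0,0,0,6,0,0,0],[0,0,0,7,0,0,0],[0,0,0,7,0,0,0]]}}

```text
time: 4.12
eef_pos: [0.5808, 0.0044, 0.0653]
tcp_rot: [2.988, 1.571, 2.833]
ft_force: [-0.5, 1.1, 0.1]
opening: 0.003
```

```bash
python3 w.py "[.581,.006,.065]"; python3 - <<'E'
from h import *
g=grab_frame("scene")
cv2.imwrite("pics/c.png",cv2.resize(g["image"][150:250,260:400],(784,560),interpolation=cv2.INTER_CUBIC))
for n in("carriage","pad","green_stop"):
  for d in silhouettes(n,g)[:1]:
    p=pts(g,d["pixels"]); print(n,d["conf"],np.round(np.median(p,0),4),np.round(np.percentile(p[:,2],[5,25,50,75,95]),4))
E
```

```text
t 4.125 pos [0.5808 0.0044 0.0653] F [-0.55  1.11  0.12] open 0.0030312653751217752 j [ 0.5   0.64 -0.74  1.83  0.54  0.89 -0.65]
[[-0.     0.154  0.988]
 [ 0.     0.988 -0.154]
 [-1.     0.    -0.   ]]
shift tool mm [ 0.3  1.6 -0.1]
y=+d rotvec [ 0. -0. -0.]
y=-d rotvec [-3.141  0.    -0.   ]
y=p rotvec [ 1.571 -0.     0.   ]
y=-p rotvec [-1.57 -0.   -0.  ]
carriage 0.85 [0.5972 0.0157 0.0692] [0.0339 0.0502 0.0692 0.0727 0.0789]
pad 0.87 [ 0.5905 -0.0023  0.0703] [0.0674 0.0693 0.0703 0.0712 0.073 ]
green_stop 0.87 [0.6067 0.1327 0.0681] [0.0346 0.0497 0.0681 0.0717 0.0738]
```

View pics/c.png

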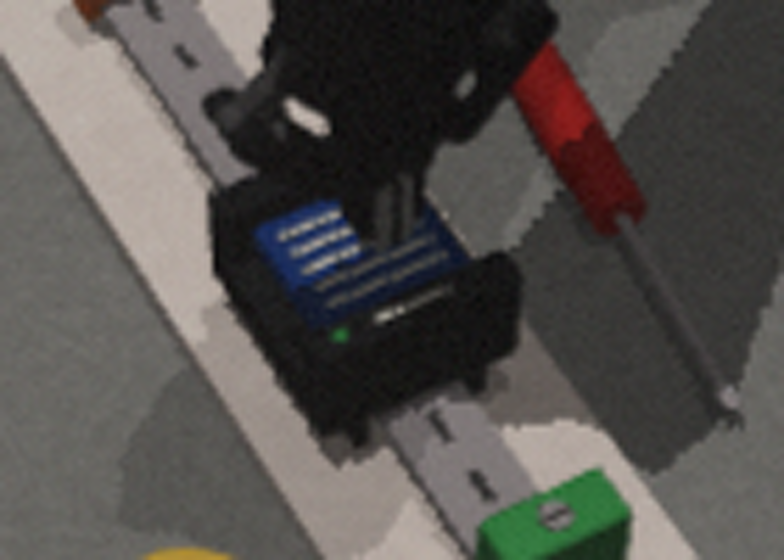

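```bash
python3 - <<'E'
from h import *
g=grab_frame("scene"); E=np.linalg.inv(np.array(g["extrinsics"]))
for p in([.5808,.0044,.0653],[.5808,.0044,.070],[.579,-.008,.07],[.5808,.0044,.085]):
    c=E@np.r_[p,1]; uv=g["mtx"]@np.array([c[0],-c[1],-c[2]]); uv=uv[:2]/uv[2]; print(p,uv,((uv-[260,150])*5.6).round())
# points of the fingers
m=np.zeros((400,640),bool); m[183:196,326:336]=True
P=pts(g,m).reshape(-1,3); 
for r in range(13): print(r+183,[tuple(np.round(P[r*10+c]*1000).astype(int)) for c in(0,2,4,6,8)])
E
```

```text
[0.5808, 0.0044, 0.0653] [327.9167104  199.34500292] [380. 276.]
[0.5808, 0.0044, 0.07] [327.92961156 197.92930983] [380. 268.]
[0.579, -0.008, 0.07] [324.90156715 193.76490158] [363. 245.]
[0.5808, 0.0044, 0.085] [327.97142992 193.34042453] [381. 243.]
183 [(np.int64(594), np.int64(14), np.int64(136)), (np.int64(589), np.int64(15), np.int64(134)), (np.int64(585), np.int64(16), np.int64(131)), (np.int64(579), np.int64(14), np.int64(125)), (np.int64(572), np.int64(12), np.int64(118))]
184 [(np.int64(593), np.int64(14), np.int64(132)), (np.int64(589), np.int64(15), np.int64(130)), (np.int64(583), np.int64(13), np.int64(125)), (np.int64(580), np.int64(16), np.int64(125)), (np.int64(571), np.int64(11), np.int64(114))]
185 [(np.int64(591), np.int64(10), np.int64(124)), (np.int64(589), np.int64(14), np.int64(127)), (np.int64(584), np.int64(14), np.int64(123)), (np.int64(581), np.int64(17), np.int64(123)), (np.int64(572), np.int64(12), np.int64(112))]
186 [(np.int64(590), np.int64(9), np.int64(120)), (np.int64(589), np.int64(14), np.int64(124)), (np.int64(584), np.int64(15), np.int64(121)),
[... 1480 characters left out ...]
), np.int64(69))]
193 [(np.int64(589), np.int64(8), np.int64(96)), (np.int64(587), np.int64(13), np.int64(99)), (np.int64(585), np.int64(16), np.int64(101)), (np.int64(567), np.int64(0), np.int64(71)), (np.int64(564), np.int64(3), np.int64(72))]
194 [(np.int64(578), np.int64(-5), np.int64(72)), (np.int64(589), np.int64(15), np.int64(100)), (np.int64(571), np.int64(-1), np.int64(70)), (np.int64(569), np.int64(3), np.int64(72)), (np.int64(565), np.int64(5), np.int64(72))]
195 [(np.int64(581), np.int64(-2), np.int64(73)), (np.int64(577), np.int64(0), np.int64(72)), (np.int64(574), np.int64(2), np.int64(72)), (np.int64(571), np.int64(5), np.int64(72)), (np.int64(567), np.int64(7), np.int64(71))]
```

Emit:
{"method": "step_arm", "body": {"commands": [[0,0,0,4,0,0,0],[0,0,0,8,0,0,0],[0,0,0,12,0,0,0],[0,0,0,15,0,0,0],[0,0,0,15,0,0,0],[0,0,0,15,0,0,0]]}}

```text
time: 5.12
eef_pos: [0.581, 0.0044, 0.0505]
tcp_rot: [0.274, 1.571, 0.119]
ft_force: [0.3, -1.1, -0.3]
opening: -0.004
```

```bash
cat > tip.py <<'E'
from h import *
s=readout.read_state(); print("t",s["time"],np.round(s["eef_pos"],4),"F",np.round(s["ft_force"],2))
g=grab_frame("scene")
e=s["eef_pos"]; P=pts(g,np.ones((400,640),bool))
d=np.array([.154,.988]); r=P[:,:2]-e[:2]; a=r@d; b=r@np.array([.988,-.154])
m=(abs(a-.011)<.004)&(abs(b)<.013)&(P[:,2]<.16)&(P[:,2]>.055)
print(np.sort(np.round(P[m,2]*1000).astype(int)))
for n in("carriage","pad"):
  for q in silhouettes(n,g)[:1]:
    p=pts(g,q["pixels"]); print(n,round(q["conf"],2),np.round(np.percentile(p[:,2],[5,25,50,75,95]),4))
E
python3 tip.py
```

```text
t 5.125 [0.581  0.0044 0.0505] F [ 0.27 -1.11 -0.28]
[ 67  68  68  68  69  69  69  70  70  70  70  70  70  70  71  71  71  71
  71  71  71  71  72  72  72  72  72  72  73  73  73  74  82  84  84  84
  85  85  85  85  85  86  86  87  87  87  88  89  89  90  91  91  91  92
  92  92  93  93  94  94  95  95  96  97  97  97  97  98  98  98  99  99
  99  99 100 100 100 101 102 102 102 102 103 103 103 104 104 105 106 107
 107 107 108 108 108 108 108 109 110 110 110 110 110 111 111 111 112 113
 113 113 114 115 115 115 115 115 116 117 118 118 119 119 121 121 121 122
 122 122 123 123 124 124 124 124 124 125 125 125 126 126 126 126 126 126
 126 126 127 127 127 128 128 128 128 128 128 128 129 129 129 129 129 129
 130 131 132 132 132 132 133 133 133 133 133 134 135 135 135 136 136 136
 137 138 138 140 141 143 143 145 145 146 147 148 148 150 151 151 151 153
 154 154 155 157 157 158 158 158 158 159 159 160]
carriage 0.94 [0.0372 0.0504 0.0685 0.0729 0.0789]
pad 0.68 [0.0621 0.069  0.0703 0.0714 0.0765]
```

Emit:
{"method": "step_arm", "body": {"commands": [[0,0,0,4,0,0,0],[0,0,0,8,0,0,0],[0,0,0,10,0,0,0],[0,0,0,10,0,0,0]]}}

```text
time: 5.78
eef_pos: [0.581, 0.0043, 0.0409]
tcp_rot: [-1.451, 1.57, -1.606]
ft_force: [-1.9, -0.7, 6.9]
opening: -0.001
```

Emit:
{"method": "step_arm", "body": {"commands": [[0,0,0,1,0,0,0],[0,0,0,2,0,0,0],[0,0,0,3,0,0,0],[0,0,0,3,0,0,0]]}}

```text
time: 6.28
eef_pos: [0.581, 0.0043, 0.0382]
tcp_rot: [-1.244, 1.57, -1.399]
ft_force: [-2.6, -0.9, 8.4]
opening: -0.0
```

Emit:
{"method": "step_arm", "body": {"commands": [[0,0,0,1,0,0,0],[0,0,0,2,0,0,0],[0,0,0,2,0,0,0]]}}

```text
time: 6.65
eef_pos: [0.581, 0.0043, 0.0363]
tcp_rot: [-1.192, 1.57, -1.347]
ft_force: [-3.6, -0.8, 10.4]
opening: -0.001
```

```bash
for i in 1 2 3; do python3 tip.py | grep -v '^ \|\['; python3 w.py "[.5935,.083,.035]" | head -1; done; python3 tip.py|tail -2; python3 - <<'E'
from h import *
g=grab_frame("scene")
cv2.imwrite("pics/d.png",cv2.resize(g["image"][150:250,260:400],(784,560),interpolation=cv2.INTER_CUBIC))
E
```

```text
t 6.8 pos [0.581  0.0043 0.0364] F [-3.62 -0.57  9.69] open 0.0058844360408362205 j [ 0.48  0.68 -0.71  1.84  0.58  0.84 -0.67]
t 6.95 pos [0.581  0.0043 0.0364] F [-3.75 -1.   10.3 ] open -0.0003258714492121635 j [ 0.48  0.68 -0.71  1.84  0.58  0.84 -0.67]
t 7.1 pos [0.581  0.0043 0.0364] F [-3.   -0.66 10.3 ] open 0.0007055154374961282 j [ 0.48  0.68 -0.71  1.84  0.58  0.84 -0.67]
carriage 0.76 [0.0339 0.0492 0.0631 0.0735 0.0794]
pad 0.66 [0.0607 0.063  0.064  0.0649 0.0666]
```

View pics/d.png

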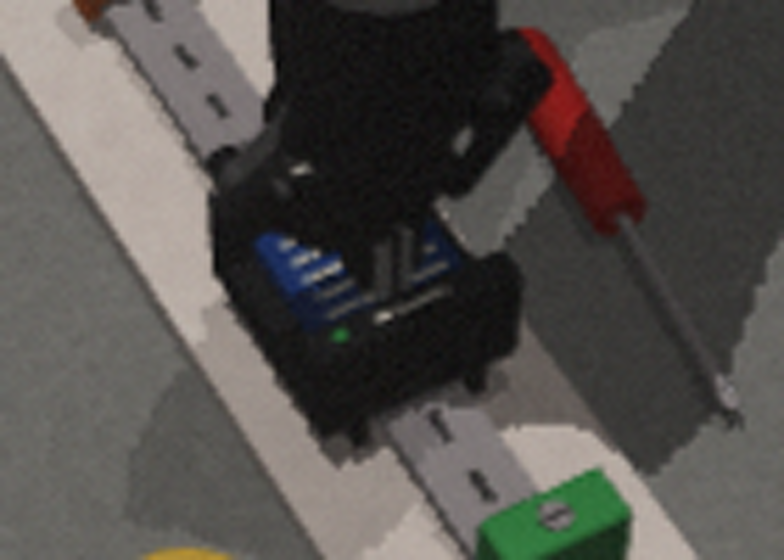

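Emit:
{"method": "step_arm", "body": {"commands": [[0,0,0,1,0,0,0],[0,0,0,1,3,0,0],[0,0,0,1,6,0,0],[0,0,0,1,10,0,0],[0,0,0,1,14,0,0],[0,0,0,1,18,0,0],[0,0,0,1,22,0,0],[0,0,0,1,26,0,0],[0,0,0,1,30,0,0],[0,0,0,1,34,0,0],[0,0,0,1,38,0,0],[0,0,0,1,42,0,0],[0,0,0,1,46,0,0],[0,0,0,1,50,0,0],[0,0,0,1,54,0,0],[0,0,0,1,58,0,0],[0,0,0,1,62,0,0],[0,0,0,1,66,0,0],[0,0,0,1,70,0,0],[0,0,0,1,70,0,0]]}}

```text
time: 9.8
eef_pos: [0.5922, 0.0752, 0.0362]
tcp_rot: [0.611, 1.569, 0.457]
ft_force: [-4.0, 2.7, 13.0]
opening: -0.003
```

```bash
cat > q.py <<'E'
from h import *
s=readout.read_state(); print("t",s["time"],np.round(s["eef_pos"],4),"F",np.round(s["ft_force"],2))
d=np.array([.1547,.988])
for nm in("top","scene"):
  g=grab_frame(nm)
  for n in("carriage","pad","green_stop"):
    for q in silhouettes(n,g)[:1]:
      p=pts(g,q["pixels"]); a=(p[:,:2]-[.579,-.008])@d
      t=a[(p[:,2]>.074)&(p[:,2]<.084)] if n=="carriage" else a[abs(p[:,2]-(.066 if n=="pad" else .072))<.005]
      if len(t): print(nm,n,round(q["conf"],2),"along rail",np.round(np.percentile(t,[1,99])*1000,1),"z med",round(float(np.median(p[:,2])),4),len(t))
cv2.imwrite("pics/last.png",cv2.resize(g["image"][150:270,260:420],(784,588),interpolation=cv2.INTER_CUBIC))
E
python3 q.py
```

```text
t 9.8 [0.5922 0.0752 0.0362] F [-4.04  2.71 13.03]
top green_stop 0.66 along rail [125.8 147.4] z med 0.07 82
scene carriage 0.8 along rail [ 32.1 116.9] z med 0.0637 324
scene pad 0.66 along rail [49.2 94.7] z med 0.0638 243
scene green_stop 0.79 along rail [124.4 148.4] z med 0.0673 288
```

Emit:
{"method": "step_arm", "body": {"commands": [[0,0,0,0,3,0,0],[0,0,0,0,6,0,0],[0,0,0,0,8,0,0],[0,0,0,0,10,0,0],[0,0,0,0,10,0,0]]}}

```text
time: 10.82
eef_pos: [0.5934, 0.0826, 0.0361]
tcp_rot: [-1.295, 1.568, -1.45]
ft_force: [-5.2, -3.3, 17.0]
opening: 0.002
```

```bash
python3 q.py
```

```text
t 10.825 [0.5934 0.0826 0.0361] F [-5.23 -3.35 17.04]
scene carriage 0.68 along rail [ 38.7 124.7] z med 0.064 341
scene pad 0.69 along rail [ 55.8 101.3] z med 0.0638 227
scene green_stop 0.87 along rail [124.8 148.7] z med 0.0673 276
```

Emit:
{"method": "step_arm", "body": {"commands": [[0,0,0,0,2,0,0],[0,0,0,0,4,0,0],[0,0,0,0,4,0,0]]}}

```text
time: 11.6
eef_pos: [0.5934, 0.0827, 0.0361]
tcp_rot: [-1.644, 1.563, -1.801]
ft_force: [-7.9, -9.9, 20.6]
opening: -0.0
```

```bash
python3 q.py
```

```text
t 11.6 [0.5934 0.0827 0.0361] F [-7.85 -9.92 20.64]
scene carriage 0.58 along rail [ 39.6 124.6] z med 0.0641 315
scene pad 0.81 along rail [ 57.1 100.9] z med 0.0638 223
scene green_stop 0.89 along rail [125.  148.4] z med 0.0658 278
```

View pics/last.png

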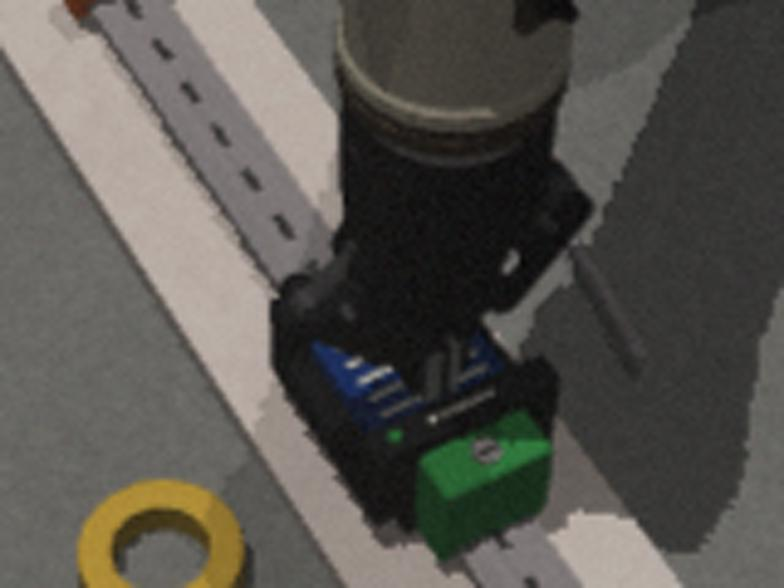

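Emit:
{"method": "step_arm", "body": {"commands": [[0,0,0,0,-3,0,0],[0,0,0,0,-5,0,0],[0,0,0,-4,-5,0,0],[0,0,0,-8,-5,0,0],[0,0,0,-12,-5,0,0],[0,0,0,-18,-5,0,0],[0,0,0,-30,-5,0,0],[0,0,0,-60,-5,0,0],[0,0,0,-100,-5,0,0],[0,0,0,-140,-5,0,0],[0,0,0,-140,-5,0,0],[0,0,0,-140,-5,0,0]]}}

```text
time: 13.5
eef_pos: [0.5929, 0.0821, 0.1745]
tcp_rot: [-1.249, 1.57, -1.404]
ft_force: [0.6, -0.0, -0.8]
opening: -0.002
```

```bash
python3 q.py
```

```text
t 13.5 [0.5929 0.0821 0.1745] F [ 0.6  -0.01 -0.78]
scene carriage 0.57 along rail [ 34.9 124.5] z med 0.0705 585
scene pad 0.58 along rail [ 52.8 103.4] z med 0.0701 492
scene green_stop 0.18 along rail [-180.1 -139.2] z med 0.0492 228
```

View pics/last.png

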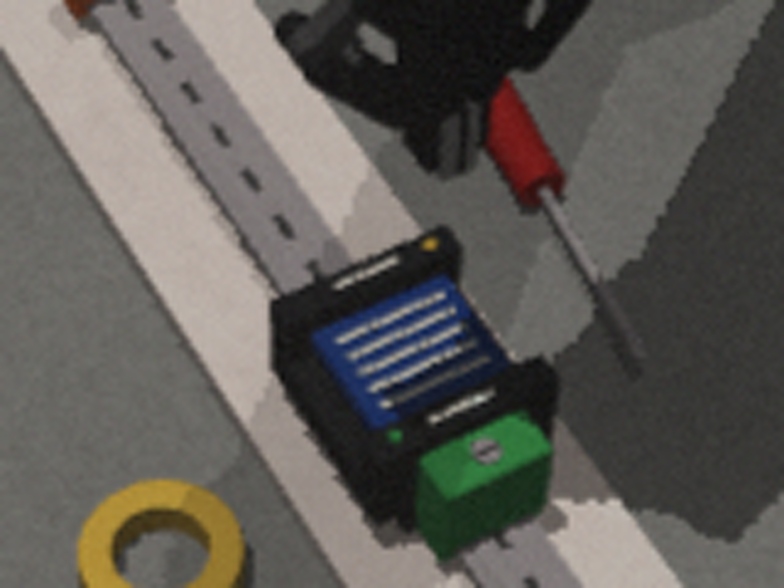

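The carriage stands against the green stop, the pad is back up at 70 mm, and the arm is clear.

```bash
python3 -c "
from station import finish_job; print(finish_job())"
```

```text
the job is handed in; nothing more can be done
None
```

I pressed the blue pad fully down with the closed fingertips and pushed the carriage about 79 mm along the rail, with the pad held down, until it butted against the green stop. Then I took off the side load, let the pad spring up, raised the arm clear and handed the job in at about 13.6 s. `finish_job` gives no verdict.

**Last checks**
- **Carriage:** its leading edge is at 124.5 mm along the rail. The stop's face is at about 125 mm, so there is no visible gap.
- **Pad:** its top is at 70 mm, so it is fully up. It was at 64 mm while pressed.
- **Robot:** the wrist force is down to noise level (under 1 N) and the fingers are well clear. The largest force I read while pushing was about 24 N in total.
- **Loose objects:** the tape roll and screwdriver look unmoved in the pictures. I did not measure their positions again, and the breaker is outside the last picture. The arm never worked near it.

**Disagreements**
- **Reported height:** the reported TCP height was about 32 mm lower than the fingertips actually were. The depth image and the point of contact with the pad both showed this, so I judged the press by camera and force.
- **Last green stop detection:** in the final picture the network's green stop was a false match (confidence 0.18, at the wrong place). I used its earlier detections and the picture itself instead.

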